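# Close the sprung press mould

### The arm

A 7-joint arm with a two-finger parallel gripper is mounted at the origin on the work surface. World frame = base frame: x ahead of the robot, y to its left, z up, the work surface at z = 0. Lengths are in m, angles in rad, forces in N, time in s.
With the tool pointing down it reaches from about 0.425 to 0.95 m from the base axis. Payload 4.7 kg.
Tool frame: the origin (TCP) lies between the finger pads; the fingertips stand 25 mm ahead of it and the grasp point (between the pads) lies 6 mm ahead of it; x points along the fingers, z is the direction in which the jaws open and shut, and the axes are right-handed (so a half turn about x gives the same grasp; the last joint's range is limited). The gripper opens to 85 mm and grips with 20 to 120 N. Pads are 22 mm wide; open, the fingers measure 114 mm over their backs; the gripper's body (76 mm by 85 mm) begins 54 mm behind the grasp point. The pads swing forward as they close: fully open they stand 13 mm farther back than shut.
Start: joints at [1.247, 0.469, -0.049, 1.532, 0.024, 1.141, -0.082], TCP at [0.196, -0.646, 0.256] pointing down, gripper open.
Joint ranges: [-2.59, 2.59], [-0.33, 1.99], [-1.39, 1.29], [0.1, 2.45], [-1.04, 4.18], [0.21, 1.99], [-2.66, 2.66]. Speed limits (rad/s): [2.57, 2.57, 3.14, 3.14, 3.14, 3.14, 3.14].

### API

Orientations are given as a 3x3 rotation matrix whose columns are the frame's x, y, z axes.
In Python, from rig import * gives the robot as it stands. Calls block until the motion is done:
- movep(position, orientation): joint-space move of the TCP to a pose.
- move_l(position, attitude=None, feed=0.15, until_force=None): straight line of the TCP; attitude=None keeps the orientation; feed is the mean speed in m/s. With until_force (N) it stops when the force on the tool has changed by that much, and returns True; else False.
- move_joints(angles): joint-space move.
- command_gripper(opening, newtons=None): finger opening in m; newtons is the grip in N (None keeps the last); returns when the fingers have stopped.
- sleep(seconds).
- inverse_kinematics(position, orientation): joint angles nearest the present ones, or None.
- sense(): the state.
- camera(name): name is "side" or "top" or "wrist"; returns (picture, depth): 420x560x3 uint8, red, green, blue; 420x560 float32, m along the optical axis (not along the pixel's ray), 0 where there is no reading.
- camera_params(name): a dict with "K" (3x3 intrinsics, pixels), "dist" ([k1, k2, p1, p2, k3] as OpenCV has them; the pictures are not rectified), "position" and "rotation" of the camera in the world; the wrist camera has in their place "tool_from_camera" (4x4, takes a point from camera to tool coordinates, whose origin is the TCP and whose axes are the tool frame's). Camera axes: x right, y down, z forward; pixel columns grow to the right and rows downward; lengths in m; the calibration is good to about 2 mm. A picture is of the moment at which its call begins: read the wrist's pose just before it. camera_params takes no time and is no camera call.
A pose or a line that the arm cannot do raises Unreachable and nothing moves.
- finish_job(): hands the job in, once; it reports no verdict.
The state is a dict: "time_s": time; "joint_pos": joint angles; "qd": joint speeds; "joint_efforts": joint torques, N m; "position": TCP position; "tcp_rot": TCP orientation; "wrist_force": force on the tool from outside, world axes, zero at the start; "ft_torque": the same for the moment, N m; "finger_gap": finger opening in m.
Only numpy, scipy, OpenCV 4.12 (cv2) and the standard library are available. Lean on these libraries where they do the work, as an engineer would, in place of code of your own. Each camera call takes 0.05 s, during which the arm holds its last target. There are 200 camera calls.

### The job

Close the aluminium press mould with its loose cover plate: pick the cover up by its handle, lay it level on the mould a little out of place so that it rests on the tips of the two locating pins, and slide it until its hidden holes find the pins and it drops over them. Then press it down against the springs until the plate is shut flush on the mould, and finish like that, still gripping the handle and still pressing the cover shut. Leave the other things on the bench where they are.

Things in the scene. Friction and masses are not known exactly. Their poses are not given: they have to be found in the camera images.
- mould: Lower half of an aluminium press mould, fixed to the bench: base plate 170 (x) x 100 (y) mm, block 130 x 100 mm (same outline as the cover), 62 mm high to its flat top, the parting face, with a 66 x 60 mm cavity holding a little mask. Origin at the centre of the underside, x along its length, z up. Two steel locating pins and four sprung brass return pins stand up from the face.
- mould_face (a point): Centre of the parting face; axes as the mould; the shut cover's origin lies here. Locating pins at x = +-50 mm, y = 0: 10 mm diameter, 9 mm tall, top 3 mm tapered to a flat 6 mm tip. Return pins at x = +-48, y = +-36 mm, 5 mm tall. Cover underside above the face: 9 mm resting on the pin tips, 5 mm once dropped over the pins (return pins carry its weight), 0 when pressed shut.
- cover: The mould's loose cover, lying handle up on the bench: aluminium plate 130 (x) x 100 (y) x 15 mm, about 0.46 kg; origin at the centre of its underside, x along its length, z up. In its underside, out of sight, two blind holes at x = +-50 mm, y = 0: 13 mm diameter, 11.5 mm deep, 1 mm chamfers; it fits either way round.
- cover_handle (a point): Middle of the cover's handle, a straight steel bar along the cover's x, 88 mm long, 16 mm wide (y), 14 mm high, its centre 44 mm above the cover's underside (bar from 37 to 51 mm). It stands on two 12 mm posts at x = +-36 mm; the span between them is free underneath.
- ejector (a joint): Travel of the sprung ejector plate with its four return pins: 0 = pins 5 mm proud of the parting face, 0.005 m = pushed flush with it. The springs push up with about 7 N at 0, plus 1.2 N per mm, so the cover needs about 10 N of push besides its weight to stay shut; let go, it springs back up to 5 mm.
- paint_jar: Bystander: small amber glass jar with black cap, 32 mm diameter, 55 mm tall, on the bench between mould and cover; origin at its underside.
- pigment_jar: Bystander: glass jar with white cap and paper label, 54 mm diameter, 85 mm tall; origin at its underside.
- bust: Bystander: small bald head on a wooden block, block 75 x 75 mm, 119 mm tall in all; origin at its underside.
- plaster_mould: Bystander: closed two-part plaster mould with a rubber band, 95 x 75 x 55 mm; origin at its underside.
- g_clamp: Bystander: steel G-clamp lying flat, about 150 x 85 mm, 16 mm high; origin on the bench near the middle of its frame.
- loop_tool: Bystander: wooden sculptor's loop tool lying flat, 180 mm long along its x, 12 mm thick; origin under its middle.
- wrench: Bystander: steel wrench lying flat, 150 mm long along its x; origin under its middle.
Things that resemble listed ones, but are neither listed nor needed, are in the scene too. Leave any orange look-alike of the mould alone. Leave any turquoise look-alike of the cover alone.

How it is judged:
By the outcome, as a careful person would: the job done as asked, in the order asked, and still so for the second after the job is handed in, while the arm keeps its last pose, push and grip.
It also fails if it takes over 42 s, if anything falls off the work surface, if the arm or the gripper's body presses on something with over 40 N, if the wrist force passes 120 N, or if a joint passes its speed limit or range.

## Working session

There is one attempt and no reset: what is moved stays moved. The work goes in short steps, each a Python script; the robot and the scene stay as the last script left them, time stands still between calls to the robot, and variables do not carry over. Pictures are saved under pics/ and viewed, about 8 in all and at most 12, crops included, and the job is handed in when it is done.

```bash
mkdir -p pics; ls; python3 - <<'E'
from rig import *
import cv2, numpy as np
ims=[]
for n in ["top","side"]:
    p,d=camera(n); np.savez(f"pics/{n}.npz",p=p,d=d); cv2.imwrite(f"pics/{n}.png",p[:,:,::-1])
    c=camera_params(n); print(n,c["K"].tolist(),c["dist"],c["position"],np.round(c["rotation"],4).tolist())
print(camera_params("wrist"))
s=sense();print(s)
E
```

```text
pics
top [[406.6573369425043, 0.0, 290.8708215270371], [0.0, 406.6573369425043, 215.63330812800524], [0.0, 0.0, 1.0]] [-0.11915898  0.          0.          0.          0.        ] [ 0.41523522 -0.02035431  1.04870489] [[0.0104, -0.9904, 0.1375], [-0.9999, -0.0088, 0.0122], [-0.0109, -0.1376, -0.9904]]
side [[502.5698387785614, 0.0, 268.8554876270366], [0.0, 502.5698387785614, 204.22707290421445], [0.0, 0.0, 1.0]] [-0.09417486  0.          0.          0.          0.        ] [ 0.17149236 -0.61206343  0.97116971] [[0.8441, -0.4218, 0.3312], [-0.5362, -0.6595, 0.5268], [-0.0038, -0.6223, -0.7828]]
{'K': array([[359.46885559,   0.        , 280.95585401],
       [  0.        , 359.46885559, 210.64222927],
       [  0.        ,   0.        ,   1.        ]]), 'dist': array([-0.00788033,  0.        ,  0.        ,  0.        ,  0.        ]), 'tool_from_camera': array([[ 5.41940809e-04, -3.02990865e-01,  9.52993306e-01,
        -1.18145870e-01],
       [ 2.47824061e-04, -9.52993376e-01, -3.02991028e-01,
         7.85523077e-02],
       [ 9.99999822e-01,  4.00377875e-04, -4.41377574e-04,
      
[... 247 characters left out ...]
: array([ 2.48378581e-04, -2.73162417e-03, -7.91764786e-04, -3.78747144e-03,
        6.28204277e-04,  1.17127351e-03,  6.56383139e-05]), 'joint_efforts': array([ 8.67635954e-04, -5.11512494e+01, -4.70017421e-02, -2.38392073e+01,
        1.06975244e-02,  4.32453511e-03, -2.70922834e-05]), 'position': array([ 0.1960004 , -0.64541165,  0.25537152]), 'tcp_rot': array([[-5.66682281e-04,  9.56849728e-01,  2.90582652e-01],
       [ 1.65232806e-03,  2.90583198e-01, -9.56848303e-01],
       [-9.99998474e-01, -6.20911104e-05, -1.74569800e-03]]), 'wrist_force': array([-0.03379615, -0.32986696,  0.8984274 ]), 'ft_torque': array([ 0.01575069, -0.0267132 , -0.03245574]), 'finger_gap': 0.08569103941009432}
```

View pics/top.png

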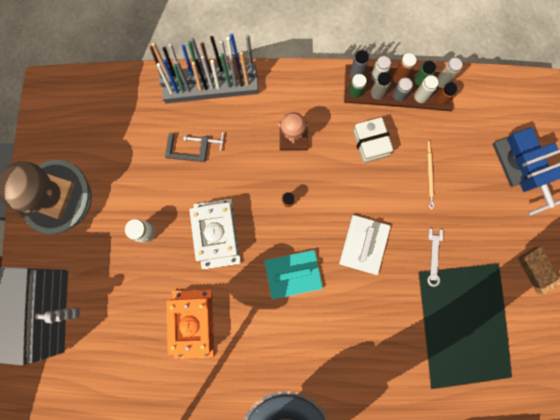

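View pics/side.png

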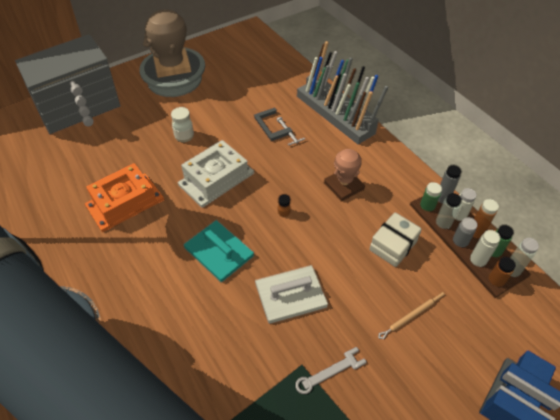

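Top view: aluminium cover with handle at (365,244), aluminium mould at (214,234), look-alikes turquoise cover (294,273) and orange mould (190,325), plaster mould (373,140) also pale; paint jar at (288,199). I choose the bare metal ones at (365,244) and (214,234).

```bash
cat > h.py <<'E'
import numpy as np, cv2
from rig import *
def pose(n, s=None):
    c=camera_params(n)
    if n!="wrist": return c["K"],c["dist"],np.array(c["rotation"]),np.array(c["position"])
    T=c["tool_from_camera"]; R=s["tcp_rot"]@T[:3,:3]
    return c["K"],c["dist"],R,s["tcp_rot"]@T[:3,3]+s["position"]
def rays(cam,uv):
    K,D,R,t=cam
    q=cv2.undistortPoints(np.float64(uv).reshape(-1,1,2),K,D).reshape(-1,2)
    return np.c_[q,np.ones(len(q))]@R.T, t
def plane(cam,uv,z):
    r,t=rays(cam,uv); return t+r*((z-t[2])/r[:,2])[:,None]
def cloud(cam,d):
    h,w=d.shape; uv=np.stack(np.meshgrid(np.arange(w),np.arange(h)),-1).reshape(-1,2)
    r,t=rays(cam,uv); return (t+r*d.reshape(-1,1)).reshape(h,w,3)
def rect(P):
    c,(a,b),ang=cv2.minAreaRect(np.float32(P[:,:2]*1000)); 
    if a<b: a,b,ang=b,a,ang+90
    ang=(ang+90)%180-90
    return np.round(np.array(c)/1000,4),round(a,1),round(b,1),round(ang,2)
def blob(m,uv):
    n,l=cv2.connectedComponents(m.astype(np.uint8)); return l==l[uv[1],uv[0]]
def down(ang):   # jaw opening (tool z) at angle ang in the plane
    z=np.array([np.cos(ang),np.sin(ang),0]);x=np.array([0,0,-1.]);return np.c_[x,np.cross(z,x),z]
E
python3 - <<'E'
from h import *
f=np.load("pics/top.npz");p,d=f["p"],f["d"];cam=pose("top");X=cloud(cam,d)
hsv=cv2.cvtColor(p,cv2.COLOR_RGB2HSV);pale=hsv[...,1]<90
for name,uv,z0,z1 in [("cover",(352,240),.008,.024),("handle",(352,240),.04,.06),("mouldtop",(214,234),.054,.07)]:
    w=np.zeros(pale.shape,bool);w[uv[1]-45:uv[1]+45,uv[0]-40:uv[0]+50]=1
    m=w&pale&(X[...,2]>z0)&(X[...,2]<z1);P=X[m];print(name,m.sum(),rect(P),np.median(P[:,2]))
c=p[180:300,180:410];cv2.imwrite("pics/crop.png",cv2.resize(c,None,fx=3.4,fy=3.4,interpolation=cv2.INTER_CUBIC)[:,:,::-1])
E
```

```text
cover 1788 (array([ 0.4864, -0.1963]), 131.1, 101.9, -15.65) 0.015503824375816433
handle 248 (array([ 0.4865, -0.196 ]), 88.3, 16.7, -15.8) 0.050956880418598915
mouldtop 1693 (array([0.5125, 0.1841]), 131.6, 102.2, 9.48) 0.06198525709786651
```

View pics/crop.png

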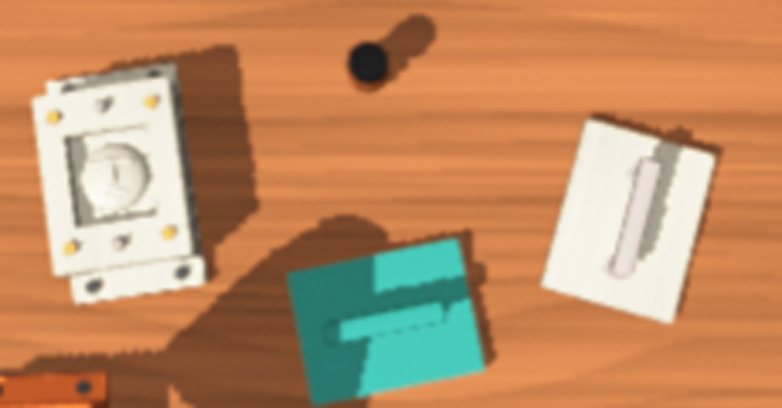

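The crop shows the plain metal cover with bar handle at right (635,215) and the mould with brass and locating pins at left (120,180); the choice stands. Next, a close wrist look at each.

```bash
python3 - <<'E'
from h import *
for n,pos,a in [("m",[.5125,.184,.22],9.5-90),("c",[.4865,-.196,.19],-15.7-90)]:
    movep(pos,down(np.radians(a)));sleep(.3)
    s=sense();p,d=camera("wrist");np.savez(f"pics/w{n}.npz",p=p,d=d,position=s["position"],tcp_rot=s["tcp_rot"]);print(s["time_s"],s["position"],s["wrist_force"])
    cam=pose("wrist",s);X=cloud(cam,d)
    c=np.array(pos[:2]);near=np.linalg.norm(X[...,:2]-c,axis=-1)<.1
    hsv=cv2.cvtColor(p,cv2.COLOR_RGB2HSV)
    for nm,z0,z1 in ([("face",.054,.067),("pins",.0685,.08)] if n=="m" else [("plate",.008,.024),("bar",.042,.06)]):
        m=near&(X[...,2]>z0)&(X[...,2]<z1)&(hsv[...,1]<90);P=X[m]
        print(nm,m.sum(),rect(P),np.median(P[:,2]))
        if nm=="pins":
            k,l,st,ce=cv2.connectedComponentsWithStats(m.astype(np.uint8))
            for i in range(1,k):
                if st[i,4]>15: print(st[i,4],ce[i],plane(cam,ce[i],.071),X[l==i].mean(0))
    cv2.imwrite(f"pics/w{n}.png",p[:,:,::-1])
a,b=[cv2.imread(f"pics/w{n}.png") for n in "mc"];cv2.imwrite("pics/w.png",cv2.resize(np.hstack([a,b]),(800,300)))
E
```

```text
3.5167 [0.51261221 0.18380754 0.22000529] [-1.1407585  -0.31198257 -0.91373263]
face 15160 (array([0.5129, 0.1856]), 129.9, 100.1, 9.46) 0.06240592593717356
pins 223 (array([0.513 , 0.1858]), 109.0, 9.0, 9.6) 0.07085715816009458
127 [278.21259843 136.47244094] [[0.56224329 0.19394885 0.071     ]] [0.56221316 0.19394506 0.07076005]
96 [278.29166667 259.80208333] [[0.46453122 0.17777626 0.071     ]] [0.46439004 0.17775545 0.07070315]
5.2917 [ 0.4868091  -0.19521593  0.19004914] [-0.12250886  0.31293071 -0.95614989]
plate 15409 (array([ 0.4874, -0.1952]), 129.7, 99.9, -15.68) 0.015534951949099263
bar 2376 (array([ 0.4876, -0.1952]), 87.2, 16.0, -15.52) 0.051295347210440045
```

View pics/w.png

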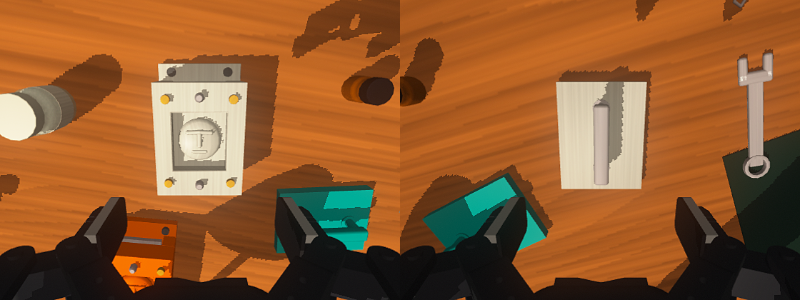

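Left: mould at about (200,140), pins at (200,98) and (201,184); right: cover with handle along its length at (601,142), fingers straddling it symmetrically. Grasp and lift.

```bash
python3 - <<'E'
from h import *
R=down(np.radians(-15.65-90));c=[.4875,-.1952]
movep(c+[.11],R)
print(move_l(c+[.050],R,feed=.06,until_force=12))
command_gripper(0.0,80);s=sense();print(s["time_s"],s["position"],s["finger_gap"],s["wrist_force"])
move_l([s["position"][0],s["position"][1],.17],feed=.1);sleep(.3)
s=sense();print(s["time_s"],s["position"],s["finger_gap"],s["wrist_force"],s["ft_torque"])
p,d=camera("wrist");cam=pose("wrist",s);X=cloud(cam,d);cv2.imwrite("pics/held.png",p[:,:,::-1])
hsv=cv2.cvtColor(p,cv2.COLOR_RGB2HSV);T=(X-s["position"])@s["tcp_rot"]
near=(np.abs(T[...,2])<.09)&(np.abs(T[...,1])<.09)&(hsv[...,1]<90)
m=near&(T[...,0]>.028)&(T[...,0]<.045);P=T[m];print(m.sum(),np.median(P[:,0]))
# plate plane and outline in tool axes (y,z)
A=np.c_[P[:,1:],np.ones(len(P))];print("tilt",np.linalg.lstsq(A,P[:,0],rcond=None)[0])
print(rect(P[:,1:]),P.min(0),P.max(0))
E
```

```text
False
7.55 [ 0.48756302 -0.19530107  0.05031655] 0.014414557524729695 [-0.11278375  0.56332529  3.93037258]
9.2 [ 0.48748334 -0.19519251  0.16972021] 0.014418554350927513 [-1.15180208 -0.05055011 -4.49991859] [0.02100822 0.00801632 0.02466348]
32978 0.03476090701998319
tilt [0.00286277 0.00028098 0.03469989]
(array([-0.0006, -0.0002]), 130.9, 100.4, -0.03) [ 0.0280026  -0.06603829 -0.05045328] [0.04493669 0.06489541 0.04993355]
```

View pics/held.png

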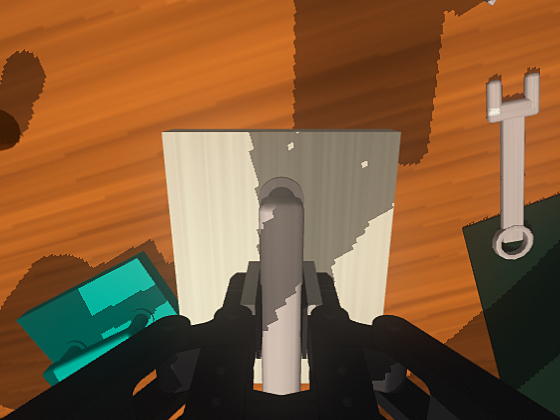

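The held cover is level and centred in the jaws (bar at (282,270), plate edges (163..400,130)); the offset is under 1 mm. Now lay it on the pin tips, 10 mm out along x.

```bash
cat >> h.py <<'E'
YAW=np.radians(9.47);RM=down(YAW-np.pi/2);ex=np.array([np.cos(YAW),np.sin(YAW)]);ey=np.array([-ex[1],ex[0]]);C=np.array([.5130,.1857])+.0006*ex
def at(dx,dy,z): return np.r_[C+dx*ex+dy*ey,z]
def rel(s): 
    v=s["position"][:2]-C;return np.round([s["time_s"],1e3*v@ex,1e3*v@ey,1e3*s["position"][2],*s["wrist_force"],*s["ft_torque"]],2).tolist()
E
python3 - <<'E'
from h import *
movep(at(.010,0,.165),RM)
move_l(at(.010,0,.130),RM,feed=.06);sleep(.2);print(rel(sense()))
print(move_l(at(.010,0,.1165),RM,feed=.015,until_force=5));print(rel(sense()));sleep(.3);print(rel(sense()))
E
```

```text
[11.62, 10.28, 0.12, 130.41, 0.16, -1.36, -4.36, 0.04, 0.02, 0.02]
True
[12.24, 9.99, 0.03, 121.2, -0.82, -0.17, 5.08, -0.12, 0.09, 0.03]
[12.54, 9.97, -0.02, 121.18, -0.31, -0.28, 5.73, -0.04, 0.12, 0.05]
```

Contact at 121.2 mm matches resting on the pin tips (120.8 expected). Slide towards centre with light push.

```bash
python3 - <<'E'
from h import *
z=.1206
for dx in [9,8,7,6,5,4,3,2,1,0]:
    move_l(at(dx/1e3,0,z),RM,feed=.012);s=sense();print(rel(s))
    if s["wrist_force"][2]>30 or np.hypot(*s["wrist_force"][:2])>20: print("hard");break
E
```

```text
[12.79, 9.71, 0.26, 121.22, 1.28, -1.66, 3.14, -0.03, -0.02, 0.02]
[13.04, 9.29, 0.22, 121.23, 3.24, 0.6, 2.54, 0.1, -0.73, 0.0]
[13.29, 8.05, 0.26, 121.19, 4.84, 1.89, 4.68, 0.18, -0.97, -0.02]
[13.54, 6.86, 0.25, 121.18, 4.89, 0.22, 5.49, 0.18, -0.92, 0.0]
[13.79, 5.73, 0.26, 121.09, 4.42, 0.94, 6.17, 0.1, -0.89, 0.03]
[14.04, 4.44, 0.28, 120.91, 4.57, 0.95, 5.33, 0.24, -0.98, -0.01]
[14.29, -0.2, -0.91, 118.59, -0.39, -0.02, -4.41, -0.04, 0.03, -0.02]
[14.54, 0.61, -0.34, 119.59, 0.23, 0.62, -4.43, -0.01, -0.05, 0.03]
[14.79, 0.75, -0.07, 120.48, 0.3, 0.77, -4.09, -0.05, -0.04, -0.04]
[15.04, -0.07, 0.0, 120.63, 0.27, 0.35, -4.76, 0.01, -0.06, 0.03]
```

It found the pins (dropped at about 4 mm offset, load gone to the cover's weight). Lower and press.

```bash
python3 - <<'E'
from h import *
print(move_l(at(0,0,.1168),RM,feed=.015,until_force=8));print(rel(sense()))
for z in [.1155,.1145,.1135,.1125,.1118]:
    move_l(at(0,0,z),RM,feed=.01);s=sense();print(rel(s),s["finger_gap"])
    if s["wrist_force"][2]>30: break
E
```

```text
False
[15.44, 0.28, 0.09, 117.31, -1.63, -0.73, 1.92, -0.26, 0.23, -0.01]
[15.72, 0.3, 0.07, 115.9, -0.72, -0.85, 4.26, -0.31, 0.25, -0.02] 0.014515020980076001
[15.98, 0.28, 0.11, 114.86, -1.62, -0.92, 5.6, -0.29, 0.26, 0.01] 0.014630883106394056
[16.23, 0.26, 0.08, 113.98, -1.6, -1.87, 7.1, -0.37, 0.37, 0.0] 0.014897890463426799
[16.48, 0.3, 0.11, 113.11, -1.35, -2.85, 7.05, -0.4, 0.39, -0.02] 0.01434194815180799
[16.73, 0.3, 0.11, 112.52, -2.11, -2.65, 7.09, -0.4, 0.45, 0.02] 0.014319121278450371
```

```bash
python3 - <<'E'
from h import *
command_gripper(0.0,120)
print(rel(sense()))
for z in np.arange(.1112,.1065,-.0007):
    move_l(at(0,0,z),RM,feed=.006);s=sense();print(round(z*1e3,1),rel(s),s["finger_gap"])
    if s["wrist_force"][2]>22: break
sleep(.4);s=sense();print(rel(s))
p,d=camera("wrist");cam=pose("wrist",s);X=cloud(cam,d);hsv=cv2.cvtColor(p,cv2.COLOR_RGB2HSV)
v=X[...,:2]-C;m=(np.abs(v@ex)<.064)&(np.abs(v@ey)<.049)&(X[...,2]>.07)&(X[...,2]<.09)&(hsv[...,1]<90)
P=X[m];A=np.c_[(P[:,:2]-C)@np.c_[ex,ey],np.ones(len(P))];print(m.sum(),"plate top plane",np.linalg.lstsq(A,P[:,2],rcond=None)[0])
q,_=camera("side");cv2.imwrite("pics/fin.png",np.hstack([cv2.resize(p,(400,300)),cv2.resize(q[120:240,140:300],(400,300),interpolation=cv2.INTER_CUBIC)])[:,:,::-1])
E
```

```text
[16.94, 0.32, 0.1, 112.55, -2.78, -2.55, 9.64, -0.47, 0.45, -0.05]
111.2 [17.19, 0.28, 0.12, 112.4, -2.68, -3.05, 12.07, -0.63, 0.63, -0.03] 0.013756387483490605
110.5 [17.46, 0.3, 0.11, 112.36, -5.12, -3.88, 17.31, -0.81, 1.01, -0.03] 0.013847260337775837
109.8 [17.73, 0.3, 0.12, 112.35, -6.35, -5.73, 23.4, -1.16, 1.35, -0.03] 0.014039148399282006
[18.12, 0.3, 0.14, 112.35, -6.79, -5.35, 22.52, -1.09, 1.34, -0.03]
31421 plate top plane [0.0004761  0.00055201 0.07761097]
```

View pics/fin.png

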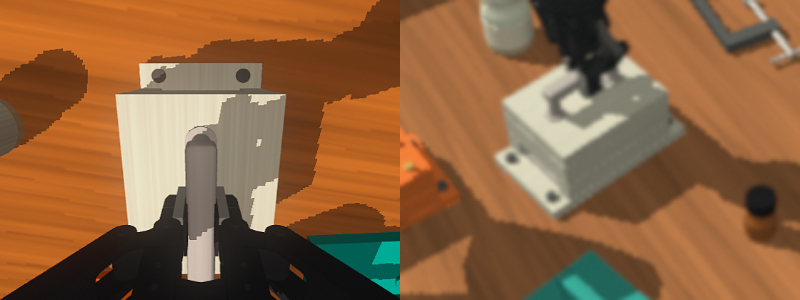

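The wrist view shows the cover squarely over the block (plate about (200,160)). The side view shows the plate flush with the block, with no gap. The plate top reads 77.6 mm, and contact is firm.

```bash
python3 - <<'E'
from h import *
print(rel(sense()));finish_job()
E
```

```text
[18.23, 0.31, 0.15, 112.35, -5.82, -5.16, 22.22, -1.14, 1.33, -0.02]
the job is handed in; nothing more can be done
```

The mould is shut: the cover sits flush on the mould over both locating pins. I handed the job in at 18.2 s with the arm still gripping the handle and pressing down.

I picked up the aluminium cover by its handle and laid it level on the pin tips, 10 mm out along x. Sliding it in, it dropped over the pins at about 4 mm from centre. I then pressed it down against the springs.

**Last checks:**
- **Travel:** the cover went down 8.85 mm from the pin tips, where 9 mm was expected, and then met a hard stop.
- **Height:** the wrist camera puts the plate top at 77.6 mm (77 mm nominal). It had also read the mould face and the cover about 0.5 mm high before, so this agrees. The tilt is about 0.5 mrad.
- **Push:** about 22 N on the tool, where about 10 N is needed to hold it shut.
- **Pictures:** the last wrist and side views show no gap.

**What disagreed:**
- During pressing, the force levelled off at about 7 N for the last 1.5 mm, which could have been a slight slip in the grip. I raised the grip to 120 N and it held from there.
- After the drop, the arm's own height command lifted the cover about 2 mm before I lowered it. The side forces stayed low, so it did not bind on the pins.

I took no final top view of the bench. The arm touched only the cover, and no contact with anything else showed in the forces or pictures.

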